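Price the bin: scan it, then press the ticket holder home in the shelf rail

ROBOT

A 6-joint arm with a two-finger parallel gripper is mounted at the origin on the work surface. World frame = base frame: x ahead of the robot, y to its left, z up, the work surface at z = 0. Lengths are in m, angles in degrees, forces in N, time in s.
With the tool pointing down it reaches from about 0.375 to 0.9 m from the base axis. Payload 3.1 kg.
Tool frame: the origin (TCP) lies midway between the tips of the shut fingers; the grasp point (between the pads) lies 19 mm behind it; z points along the fingers, y is the direction in which the jaws open and shut (so a half turn about z gives the same grasp; the last joint's range is limited). The gripper opens to 87 mm and grips with 3 to 60 N. Pads are 19 mm wide; open, the fingers measure 117 mm over their backs; the gripper's body (75 mm by 190 mm) begins 51 mm behind the grasp point.
Start: joints at [-10.227, 30.224, 82.088, -0, 67.689, -10.227], TCP at [0.625, 0, 0.223] pointing down, gripper open.
Joint ranges: [-176.69, 176.69], [-43.24, 126.21], [12.49, 139.97], [-82, 262], [0, 151.66], [-163.58, 163.58]. Speed limits (degrees/s): [159.86, 159.86, 180, 180, 180, 180].

INTERFACE

Orientations are given as a 3x3 rotation matrix whose columns are the frame's x, y, z axes.
In Python, from rig import bot, capture, get_calibration gives the robot as it stands.
- The arm moves only by the tool play_rows, never from a script. Its arguments are lists of equal length, an entry for each row: "fingers": the closure in counts, from 0 (fully open) to 255 (shut); "linear": the shift along the tool's x, y, z in mm, a list of three; "rot": the turn, a rotation vector about the tool's x, y, z in degrees, a list of three. A call has 1 to 20 rows; each row is the pose to reach, as a shift and turn from the pose commanded when the call began, along the tool's axes at that moment; what a row does not reach only later rows make up. A row lasts 1/10 s, in which the tool goes at most 50 mm and 8.59 degrees, less where a joint would pass 70% of its speed; a pose out of reach is approached as far as the arm can. A call with a gripper value outside its range is refused whole. The fingers move at their own pace and stop on an object; the grip force is fixed at half the most. Time passes only in rows, so rows that repeat a pose let the fingers close. It gives the time, the measured TCP pose, the force and the opening at its end, in the units of the state.
- bot.read_state(): the state, without advancing time (a new reading comes with each control period).
- capture(name): name is "scene" or "side" or "wrist"; returns the picture (420x560x3 uint8, red, green, blue); there is no depth.
- get_calibration(name): a dict with "vfov" (degrees; the focal length in pixels is half the picture's height over the tangent of half this angle, whatever the lens; pixels are square), "cx", "cy" (the principal point, pixels), "camera_from_world" (4x4, takes a point from world to camera coordinates). Camera axes: x right, y down, z forward; pixel columns grow to the right and rows downward; lengths in m; the calibration is good to about 2 mm. A picture is of the moment at which its call begins: read the wrist's pose just before it. get_calibration takes no time and is no camera call; for the wrist camera it gives the pose at the moment of the call.
- bot.hand_in(): hands the job in, once; it reports no verdict.
The state is a dict: "time_s": time; "joint_positions": joint angles; "qvel": joint speeds; "tau": joint torques, N m; "position": TCP position; "tcp_rot": TCP orientation; "force": force on the tool from outside, world axes, zero at the start; "moment": the same for the moment, N m; "opening": opening from 0.0 (shut) to 1.0 (fully open).
Only numpy, scipy, OpenCV 4.12 (cv2) and the standard library are available. Lean on these libraries where they do the work, as an engineer would, in place of code of your own. Each camera call takes 0.05 s, during which the arm holds its last target.

TASK

Pick up the hand scanner and aim its window squarely at the barcode label on the front of the wide bin, about 7 cm away, keeping it steady for a second; then lay the scanner back flat on the bench. Take the ticket holder from its wooden stand, push it down into the steel rail on the shelf's front edge, paper ticket facing away from the shelf, until it is fully home against the spring. Finish still holding it and pressing it home (it springs back up if let go), and leave the screwdriver, can and jar where they are.

Things in the scene. Friction and masses are not known exactly. Their poses are not given: they have to be found in the camera images.
- scanner: Grey hand scanner lying flat on the bench, 150 long (own x) x 32 wide (y) x 30 high (z), 160 g; the black head on its last 35 mm at +x is 46 wide. Origin: centre of its underside, 75 mm behind the front of the head and nearly at the balance point; +x points out of the window. It reads by itself, no trigger.
- window (a point): Middle of the scanner's glass window: 75 mm ahead of the scanner's origin along its x and 15 mm above its underside.
- spot (a point): Point on the scanner's line of sight, 70 mm straight ahead of its window (145 mm ahead of the scanner's origin, 15 mm above its underside). To read, it belongs on the barcode label's middle.
- barcode (a point): Middle of the upright paper barcode label, 64 wide x 44 high, on the robot-side face of the wide bin (130 wide, 120 deep, 85 high open cardboard bin of sockets; the two other bins are 85 wide). It is 55 mm above the shelf's top, thus 115 mm above the bench. +x points into the bin, square to the label, y along the label, z up. The bin is fixed.
- shelf: Low fixed wooden display shelf, 420 wide (y) x 240 deep (x), its top 60 mm above the bench. Origin: middle of its front edge at bench level; +x points from the front edge to its rear. The three bins (fixed) stand on it with their front faces 85 mm behind the front edge.
- rail: Steel label rail, fixed to the shelf's front edge: a pocket open at the top, 45 high, inside 10 wide (x) and 66 long (y), walls 3 thick. Origin: middle of its mouth, level with the tops of lip and shelf (60 mm above the bench). x points into the shelf (the lip is on the -x side), y along the edge, z up. Its place along the edge varies.
- spring (a joint): Sprung strip inside the rail, which the holder's tongue pushes down. 0: up, its top 14 mm below the mouth. Grows to 0.010 m when the holder is home (0.012 at its own stop). It pushes up with 5 N at 0 and 10 N at 0.010.
- holder: Grey plastic ticket holder, 70 g, standing in the wooden stand. Upper block 16 thick (x) x 70 wide (y) x 60 high, above a tongue 6 thick x 60 wide x 24 long with a half-round foot. Origin: middle of the shoulder plane, where block and tongue meet; z up, -x is the paper ticket side. Fully home, the shoulders sit on the rail's lip and the origin is at the rail's origin; the tongue's foot meets the spring when the origin is 10 mm higher.
- ticket (a point): Middle of the paper ticket on the holder's -x face, 30 mm above the shoulder plane.
- stand: Fixed wooden stand, 60 deep (x) x 100 wide (y) x 30 high, with a slot 11 x 70 along y in which the holder's tongue hangs loosely, shoulders on the stand's top. Origin: centre of its underside.
- screwdriver: Screwdriver lying on the bench, a bystander. Origin near its middle, on the bench.
- can: Upright metal can, 66 across and 120 high, a bystander. Origin: centre of its underside.
- jar: Upright amber glass jar, 70 across and 90 high, a bystander. Origin: centre of its underside.
Mind the look-alikes: they are no part of the job. What is shaped like the holder but yellow is not meant. What is shaped like the scanner but blue is not meant.

How it is judged (in metres and radians):
On the way, in this order (a step that is already met when the one before it is completed fails the run):
1. the gripped scanner is aimed at the barcode label and held steady (x of window in the frame of barcode between -0.11 and -0.035 m and y of spot in the frame of barcode between -0.025 and 0.025 m and z of spot in the frame of barcode between -0.02 and 0.02 m and angle between the x axis of scanner and the x axis of barcode, either way round below 0.35 rad and linear speed of scanner below 0.04 m/s and contact force between the fingers and scanner above 1 N), for 0.8 s.
2. the scanner lies flat on the bench, let go (height (world z) of scanner below 0.006 m and angle between scanner's own z axis and vertical below 0.1 rad and linear speed of scanner below 0.03 m/s and contact force between each of the arm, the fingers and scanner below 0.1 N and contact force between scanner and holder below 0.1 N), for 0.2 s.
3. the holder's tongue is in the rail and has met the spring (x of holder in the frame of rail between -0.005 and 0.005 m and y of holder in the frame of rail between -0.006 and 0.006 m and z of holder in the frame of rail below 0.012 m and contact force between holder and spring above 1 N), for 0.05 s.
At the end, for the whole second after the job is handed in: Holder upright (0.1 rad) in the rail, ticket to the lip side, shoulders within 3 mm of the lip top, centred within 5 mm across and 6 mm along; spring down 7 mm or more, fingers pressing 3 N or more on the holder through the last second; scanner flat on the bench, untouched (all of step 2 and x of holder in the frame of rail between -0.005 and 0.005 m and y of holder in the frame of rail between -0.006 and 0.006 m and z of holder in the frame of rail below 0.003 m and angle between holder's own z axis and vertical below 0.1 rad and x of ticket in the frame of rail below -0.003 m and value of joint spring above 0.007 m and contact force between holder and spring above 4 N and contact force between the fingers and holder above 3 N and linear speed of holder below 0.02 m/s); the arm keeps its last pose, push and grip.
It fails at once if the screwdriver is moved more than 30 mm or knocked over (distance of screwdriver from where it was at the start of the episode above 0.03 m).
It fails at once if the can is moved more than 30 mm or knocked over (distance of can from where it was at the start of the episode above 0.03 m or angle between can's own z axis and vertical above 0.5 rad).
It fails at once if the jar is moved more than 30 mm or knocked over (distance of jar from where it was at the start of the episode above 0.03 m or angle between jar's own z axis and vertical above 0.5 rad).
It also fails if it takes over 56 s, if anything falls off the work surface, if the arm or the gripper's body presses on something with over 40 N, if the wrist force passes 120 N, or if a joint passes its speed limit or range.

## Working session

There is one attempt and no reset: what is moved stays moved. The work goes in short steps, Python scripts to look and compute and a tool call to move; the robot and the scene stay as the last step left them, time stands still between calls to the robot, and variables do not carry over. Pictures are saved under pics/ and viewed, and the job is handed in when it is done.

Besides the shell and the picture viewer there is one more tool, called after "Request:" as a command line: name --argument value ..., lists and objects as JSON in quotes. play_rows: Moves the arm, as the interface text tells. Its arguments: {"type":"object","properties":{"fingers":{"type":"array"},"linear":{"type":"array"},"rot":{"type":"array"}},"required":["fingers","linear","rot"]}

```bash
mkdir -p pics; ls
python3 - <<'E'
from rig import bot,capture,get_calibration
import cv2,numpy as np
for n in ["scene","side","wrist"]:
    c=get_calibration(n); print(n,{k:(np.round(v,4).tolist() if not isinstance(v,(str,dict)) else v) for k,v in c.items()})
    im=capture(n); cv2.imwrite(f"pics/{n}0.png",im[:,:,::-1])
s=bot.read_state(); print(s)
E
```

```text
pics
scene {'vfov': 47.9319, 'cx': 277.4584, 'cy': 208.3216, 'camera_from_world': [[-0.8722, 0.4888, 0.0163, 0.4666], [0.3306, 0.6139, -0.7168, -0.1191], [-0.3604, -0.6199, -0.697, 1.7594], [0.0, 0.0, 0.0, 1.0]]}
side {'vfov': 56.4641, 'cx': 284.8402, 'cy': 213.0535, 'camera_from_world': [[0.9377, -0.3471, -0.0139, -0.4926], [-0.2706, -0.7048, -0.6558, 0.1891], [0.2179, 0.6187, -0.7548, 0.991], [0.0, 0.0, 0.0, 1.0]]}
wrist {'vfov': 62.0069, 'cx': 276.6701, 'cy': 203.8541, 'camera_from_world': [[1.0, 0.0001, -0.0025, -0.6229], [0.0008, -0.9557, 0.2943, -0.0353], [-0.0023, -0.2943, -0.9557, 0.395], [0.0, 0.0, 0.0, 1.0]]}
{'time_s': 0.15, 'joint_positions': array([-1.02265821e+01,  3.02700619e+01,  8.21391558e+01,  1.17864841e-03,
        6.76891795e+01, -1.02257651e+01]), 'qvel': array([ 0.00763251, -0.21794292, -0.20419736, -0.03276723,  0.04713115,
        0.06467424]), 'tau': array([ 9.14956272e-04, -4.40429199e+01, -1.76841742e+01,  6.33679633e-02,
        5.52540855e-02, -1.06930895e-04]), 'position': array([6.24441743e-01, 1.43879242e-04, 2.21762745e-01]), 'tcp_rot': array([[ 2.23581585e-05,  9.99998577e-01, -1.68669226e-03],
       [ 9.99999947e-01, -2.18123237e-05,  3.23630285e-04],
       [ 3.23593034e-04, -1.68669941e-03, -9.99998525e-01]]), 'force': array([-0.10099059, -0.09726572,  0.3178393 ]), 'moment': array([ 0.05311259, -0.00802035, -0.00715162]), 'opening': 1.0005188883142166}
```

View pics/scene0.png

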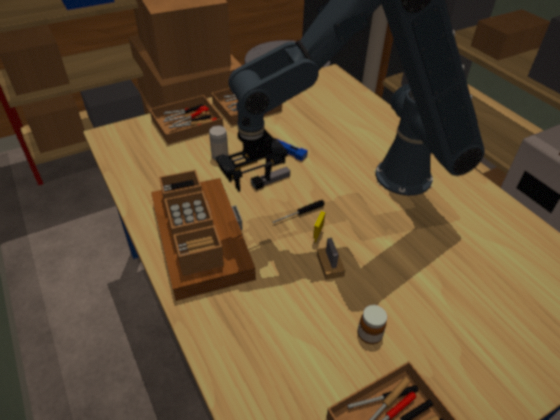

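View pics/side0.png

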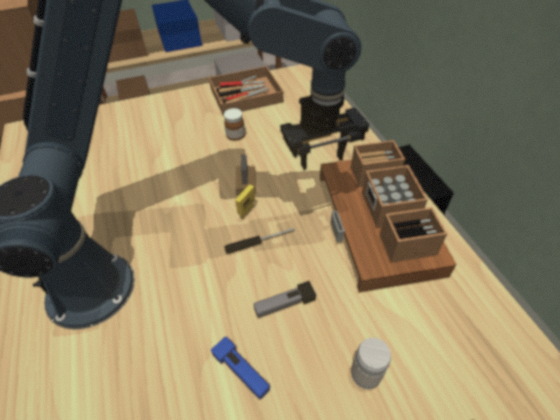

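View pics/wrist0.png

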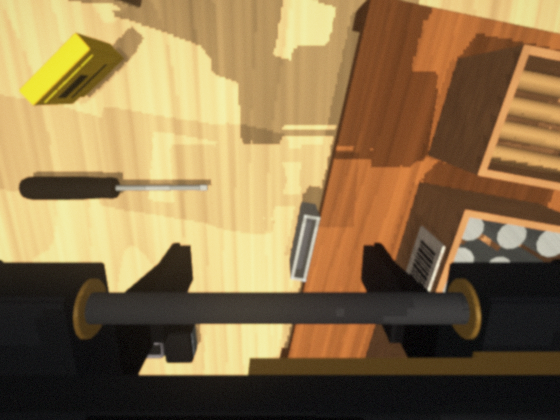

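The scanner meant is the grey one, at side (285,300); the blue one at (240,365) is the look-alike. The holder meant is the grey one in the wooden stand, at side (244,170); the yellow one at (245,200) is the look-alike. I'll confirm both in enlarged crops.

```bash
cat > h.py <<'E'
from rig import bot,capture,get_calibration
import cv2,numpy as np
def ray(n,u,v,c=None):
    c=c or get_calibration(n); f=210/np.tan(np.radians(c['vfov']/2))
    T=np.array(c['camera_from_world']); R=T[:3,:3]; o=-R.T@T[:3,3]
    d=R.T@np.array([(u-c['cx'])/f,(v-c['cy'])/f,1]); return o,d
def onz(n,u,v,z,c=None):
    o,d=ray(n,u,v,c); return o+d*(z-o[2])/d[2]
def proj(n,p,c=None):
    c=c or get_calibration(n); f=210/np.tan(np.radians(c['vfov']/2))
    T=np.array(c['camera_from_world']); q=T[:3,:3]@np.asarray(p,float)+T[:3,3]
    return np.array([c['cx']+f*q[0]/q[2],c['cy']+f*q[1]/q[2]])
def crop(path,out,x0,y0,x1,y1,s):
    im=cv2.imread(path)[y0:y1,x0:x1]; im=cv2.resize(im,None,fx=s,fy=s,interpolation=cv2.INTER_CUBIC)
    im=np.clip(im.astype(float)*1.4,0,255).astype(np.uint8)
    for u in range((x0+9)//10*10,x1,10):
        cv2.line(im,((u-x0)*s,0),((u-x0)*s,12 if u%50==0 else 5),(255,255,255),1)
        if u%20==0: cv2.putText(im,str(u),((u-x0)*s+2,22),0,.35,(255,255,255),1)
    for v in range((y0+9)//10*10,y1,10):
        cv2.line(im,(0,(v-y0)*s),(5,(v-y0)*s),(255,255,255),1); cv2.putText(im,str(v),(7,(v-y0)*s+4),0,.35,(255,255,255),1)
    cv2.imwrite(out,im)
E
python3 - <<'E'
from h import *
crop("pics/side0.png","pics/c1.png",200,260,330,360,6)
crop("pics/side0.png","pics/c2.png",220,140,310,240,6)
crop("pics/side0.png","pics/c3.png",310,130,460,290,4)
E
```

```text
(no output)
```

View pics/c1.png

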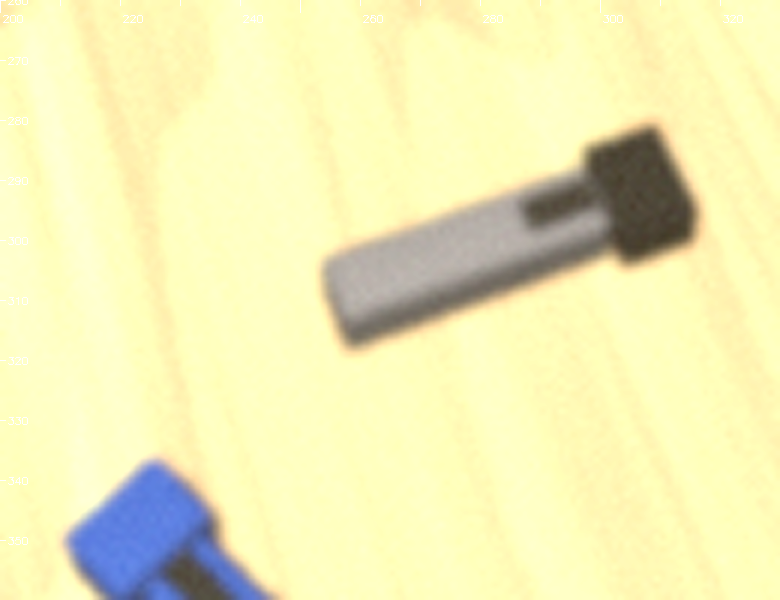

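View pics/c2.png

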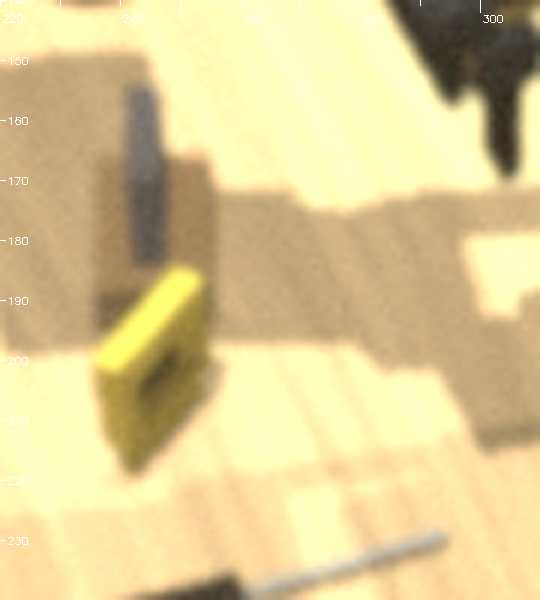

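View pics/c3.png

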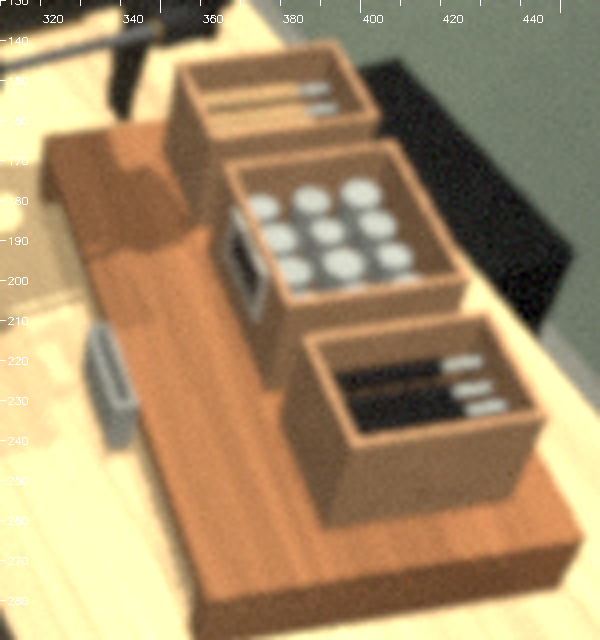

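Run:
```python
from h import *
for n in ["scene","side","wrist"]: print(n,ray(n,0,0)[0].round(3))
p=lambda *a:print(a,onz(*a).round(4))
p("side",254.2,303.7,.03);p("side",258,314.2,.03);p("side",297.8,285.8,.03);p("side",309.2,281.3,.03);p("side",315.3,295.3,.03)
p("side",321,165,.06);p("side",357.5,280,.06);p("wrist",370,0,.06);p("wrist",290,355,.06)
p("side",335,222,.06)
p("side",242,155,.09);p("side",246,183,.09)
p("wrist",313,208,.06);p("wrist",293,279,.06);p("wrist",320,218,.06);p("wrist",303,282,.06)
crop("pics/scene0.png","pics/c4.png",280,190,370,290,6)
crop("pics/scene0.png","pics/c5.png",140,110,330,300,4)
crop("pics/wrist0.png","pics/c6.png",260,130,480,320,3)
```

```text
scene [1.081 0.936 1.133]
side [ 0.297 -0.651  0.865]
wrist [0.624 0.083 0.386]
('side', 254.2, 303.7, 0.03) [ 0.3725 -0.2058  0.03  ]
('side', 258, 314.2, 0.03) [ 0.3727 -0.2345  0.03  ]
('side', 297.8, 285.8, 0.03) [ 0.4862 -0.1975  0.03  ]
('side', 309.2, 281.3, 0.03) [ 0.517  -0.1957  0.03  ]
('side', 315.3, 295.3, 0.03) [ 0.5158 -0.2364  0.03  ]
('side', 321, 165, 0.06) [0.6998 0.1516 0.06  ]
('side', 357.5, 280, 0.06) [ 0.6173 -0.2494  0.06  ]
('wrist', 370, 0, 0.06) [0.7005 0.1587 0.06  ]
('wrist', 290, 355, 0.06) [ 0.6382 -0.1963  0.06  ]
('side', 335, 222, 0.06) [ 0.6436 -0.0685  0.06  ]
('side', 242, 155, 0.09) [0.4807 0.2489 0.09  ]
('side', 246, 183, 0.09) [0.4576 0.1291 0.09  ]
('wrist', 313, 208, 0.06) [ 0.6588 -0.0222  0.06  ]
('wrist', 293, 279, 0.06) [ 0.6403 -0.1003  0.06  ]
('wrist', 320, 218, 0.06) [ 0.6661 -0.0326  0.06  ]
('wrist', 303, 282, 0.06) [ 0.6508 -0.1038  0.06  ]
```

View pics/c4.png

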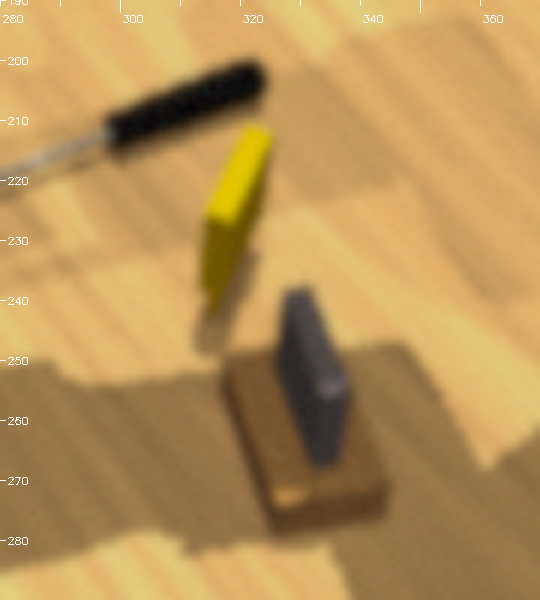

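View pics/c5.png

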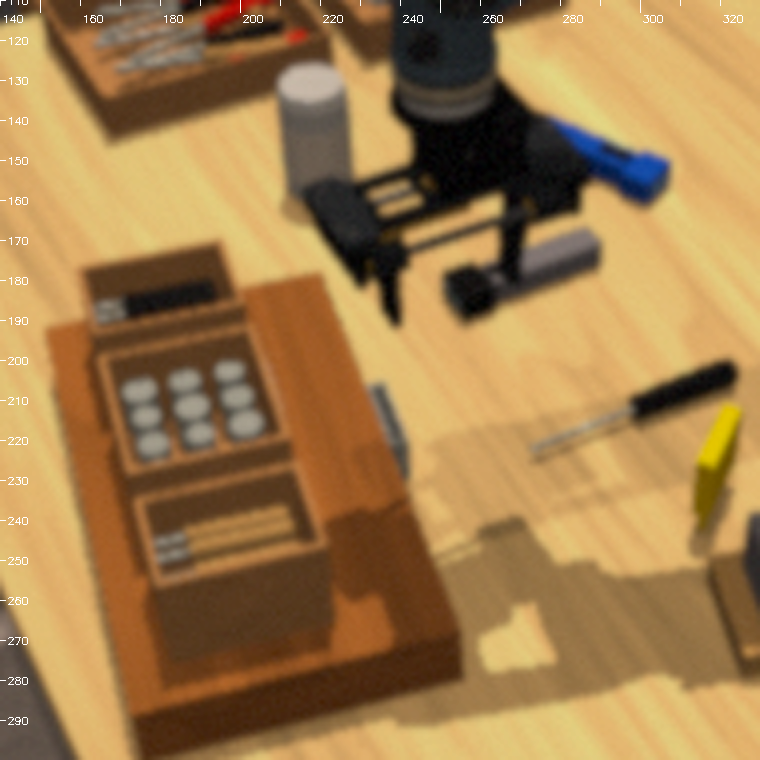

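View pics/c6.png

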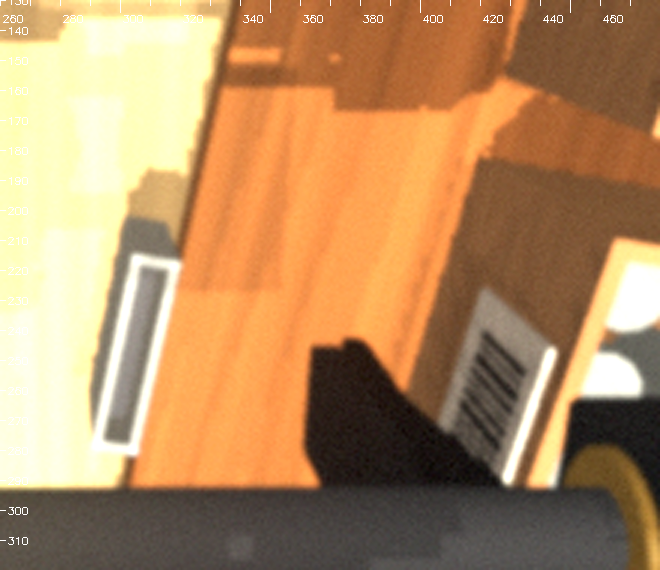

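Run:
```python
from h import *
c=lambda *a:print(a,onz(*a).round(4))
for q in [(305,215),(320.7,216.7),(291,278.7),(305.7,281.7)]: c("wrist",*q,.06)
c("wrist",445,246.7,.137);c("wrist",421,226.7,.093)
c("side",373,350,.12)
c("side",245,188,.09)
```

```text
('wrist', 305, 215, 0.06) [ 0.6512 -0.0295  0.06  ]
('wrist', 320.7, 216.7, 0.06) [ 0.6667 -0.0313  0.06  ]
('wrist', 291, 278.7, 0.06) [ 0.6382 -0.1     0.06  ]
('wrist', 305.7, 281.7, 0.06) [ 0.6537 -0.1035  0.06  ]
('wrist', 445, 246.7, 0.137) [ 0.7539 -0.029   0.137 ]
('wrist', 421, 226.7, 0.093) [ 0.7526 -0.0292  0.093 ]
('side', 373, 350, 0.12) [ 0.5496 -0.4292  0.12  ]
('side', 245, 188, 0.09) [0.4494 0.1111 0.09  ]
```

Request:
play_rows --fingers '[0, 0, 0, 0, 0, 0, 0, 0, 0, 0, 0, 0, 0]' --linear '[[-218, -100, 0], [-218, -100, 0], [-218, -100, 0], [-218, -100, 0], [-218, -100, 0], [-218, -100, 0], [-218, -100, 0], [-218, -100, 0], [-218, -100, 0], [-218, -100, 0], [-218, -100, 0], [-218, -100, 0], [-218, -100, 0]]' --rot '[[0, 0, -90], [0, 0, -90], [0, 0, -90], [0, 0, -90], [0, 0, -90], [0, 0, -90], [0, 0, -90], [0, 0, -90], [0, 0, -90], [0, 0, -90], [0, 0, -90], [0, 0, -90], [0, 0, -90]]'

```text
time_s: 1.45
position: [0.5248, -0.2178, 0.2223]
tcp_rot: [[-1.0, 0.003, -0.0], [0.003, 1.0, 0.0], [0.0, 0.0, -1.0]]
force: [0.1, 0.2, -0.4]
opening: 0.999
```

Run:
```python
from h import *
im=capture("wrist"); cv2.imwrite("pics/w1.png",im[:,:,::-1])
```

```text
(no output)
```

View pics/w1.png

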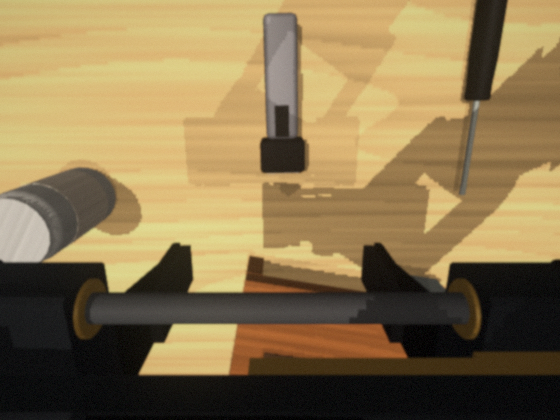

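Run:
```python
from h import *
im=cv2.imread("pics/w1.png"); hsv=cv2.cvtColor(im,cv2.COLOR_BGR2HSV)
roi=(slice(0,185),slice(235,335))
for nm,m,z in [("grey",(hsv[...,1]<60),.03),("black",(hsv[...,2]<60),.03)]:
    k=np.zeros(m.shape,np.uint8); k[roi]=m[roi].astype(np.uint8)*255
    cs,_=cv2.findContours(k,0,2); c=max(cs,key=cv2.contourArea)
    r=cv2.minAreaRect(c); b=cv2.boxPoints(r); print(nm,cv2.contourArea(c),b.round(1).tolist())
    P=[onz("wrist",*q,z)[:2].round(4).tolist() for q in b]; print(P)
crop("pics/w1.png","pics/c7.png",230,0,340,185,3)
```

```text
grey 3699.0 [[264.0, 14.0], [296.0, 14.0], [296.0, 138.0], [264.0, 138.0]]
[[0.3707, -0.2279], [0.3708, -0.1985], [0.4831, -0.197], [0.483, -0.2293]]
black 1300.5 [[262.0, 137.0], [303.0, 137.0], [303.0, 171.0], [262.0, 171.0]]
[[0.482, -0.2313], [0.4821, -0.1899], [0.517, -0.1892], [0.5169, -0.2318]]
```

View pics/c7.png

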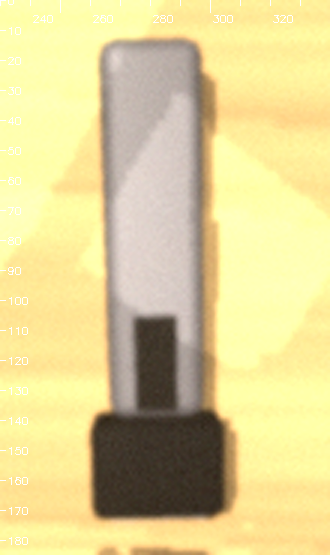

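Request:
play_rows --fingers '[0, 0, 0, 0, 0, 0, 0, 0, 0, 0, 0]' --linear '[[40, 3, 20], [82, 6, 50], [82, 6, 90], [82, 6, 130], [82, 6, 160], [82, 6, 180], [82, 6, 195], [82, 6, 207], [82, 6, 216], [82, 6, 216], [82, 6, 216]]' --rot '[[0, 0, -1.3], [0, 0, -1.3], [0, 0, -1.3], [0, 0, -1.3], [0, 0, -1.3], [0, 0, -1.3], [0, 0, -1.3], [0, 0, -1.3], [0, 0, -1.3], [0, 0, -1.3], [0, 0, -1.3]]'

```text
time_s: 2.6
position: [0.4432, -0.2121, 0.0068]
tcp_rot: [[-1.0, -0.022, 0.0], [-0.022, 1.0, -0.0], [-0.0, -0.0, -1.0]]
force: [-0.6, 0.2, -0.2]
opening: 0.996
```

Request:
play_rows --fingers '[255, 255, 255, 255, 255, 255, 255, 255, 255, 255]' --linear '[[0, 0, 0], [0, 0, 0], [0, 0, 0], [0, 0, 0], [0, 0, 0], [0, 0, 0], [0, 0, 0], [0, 0, 0], [0, 0, 0], [0, 0, 0]]' --rot '[[0, 0, 0], [0, 0, 0], [0, 0, 0], [0, 0, 0], [0, 0, 0], [0, 0, 0], [0, 0, 0], [0, 0, 0], [0, 0, 0], [0, 0, 0]]'

```text
time_s: 3.6
position: [0.4431, -0.2121, 0.0065]
tcp_rot: [[-1.0, -0.023, 0.0], [-0.023, 1.0, -0.0], [-0.0, -0.0, -1.0]]
force: [-0.0, 0.1, -0.2]
opening: 0.36
```

Run:
```python
from h import *
im=capture("wrist"); cv2.imwrite("pics/w2.png",im[:,:,::-1])
im=capture("side"); cv2.imwrite("pics/s2.png",im[:,:,::-1])
crop("pics/s2.png","pics/c8.png",200,220,340,370,4)
```

```text
(no output)
```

View pics/w2.png

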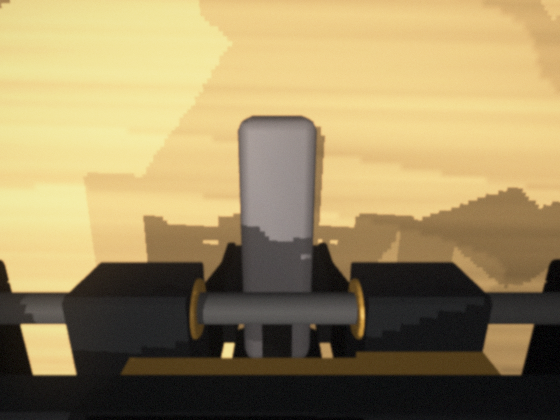

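View pics/c8.png

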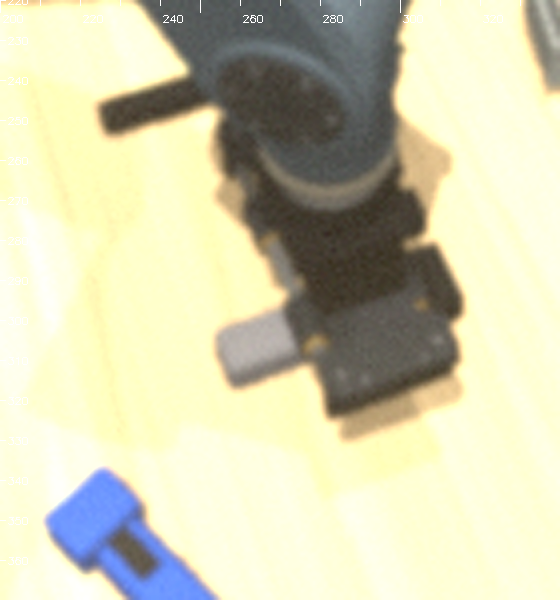

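Request:
play_rows --fingers '[255, 255, 255, 255, 255, 255, 255, 255, 255, 255, 255, 255, 255, 255, 255]' --linear '[[0, 0, -15], [0, 0, -40], [0, 0, -75], [0, 0, -100], [-20, 20, -100], [-45, 48, -100], [-70, 74, -100], [-95, 100, -100], [-120, 126, -100], [-140, 148, -100], [-155, 164, -100], [-162, 171, -100], [-165, 174, -100], [-165, 174, -100], [-165, 174, -100]]' --rot '[[0, 0, 0], [0, 0, 0], [0, 0, 0], [0, 0, 0], [0, 0, 1.5], [0, 0, 3], [0, 0, 5], [0, 0, 7], [0, 0, 9], [0, 0, 10.5], [0, 0, 11.6], [0, 0, 11.6], [0, 0, 11.6], [0, 0, 11.6], [0, 0, 11.6]]'

```text
time_s: 5.2
position: [0.603, -0.035, 0.1063]
tcp_rot: [[-0.984, 0.18, -0.001], [0.18, 0.984, 0.0], [0.001, -0.0, -1.0]]
force: [0.1, 0.2, -0.9]
opening: 0.365
```

Run:
```python
from h import *
im=capture("scene"); cv2.imwrite("pics/a1.png",im[:,:,::-1])
im=capture("side"); cv2.imwrite("pics/a2.png",im[:,:,::-1])
crop("pics/a1.png","pics/c9.png",150,130,330,270,4)
crop("pics/a2.png","pics/c10.png",230,100,430,260,3)
print(proj("side",[.7474,-.0605,.115]),proj("side",[.6731+.005,-.0481,.115]),bot.read_state()['position'])
```

```text
[371.33163225 195.60822784] [345.4469658  199.31430836] [ 0.60322703 -0.03516888  0.10651032]
```

View pics/c9.png

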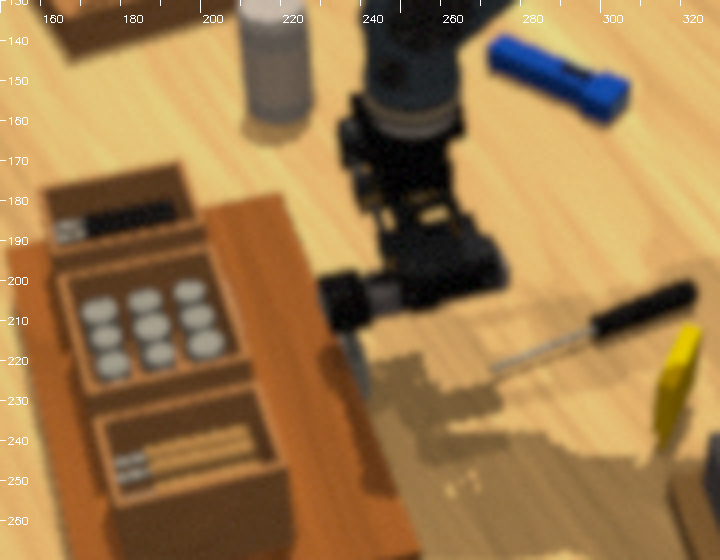

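View pics/c10.png

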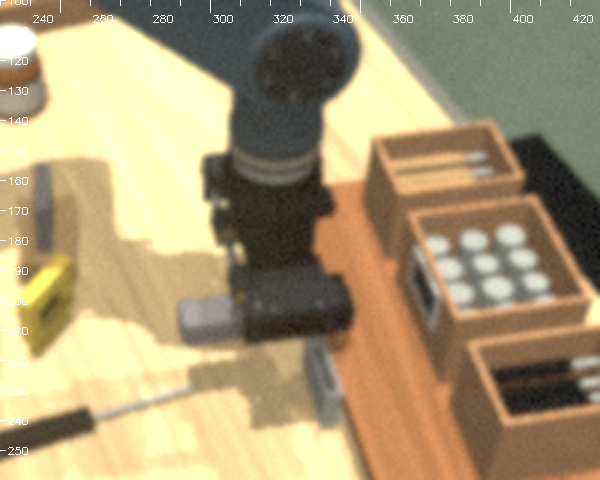

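Request:
play_rows --fingers '[255, 255, 255, 255, 255, 255, 255, 255, 255, 255]' --linear '[[0, 0, 0], [0, 0, 0], [0, 0, 0], [0, 0, 0], [0, 0, 0], [0, 0, 0], [0, 0, 0], [0, 0, 0], [0, 0, 0], [0, 0, 0]]' --rot '[[0, 0, 0], [0, 0, 0], [0, 0, 0], [0, 0, 0], [0, 0, 0], [0, 0, 0], [0, 0, 0], [0, 0, 0], [0, 0, 0], [0, 0, 0]]'

```text
time_s: 6.3
position: [0.604, -0.0342, 0.1065]
tcp_rot: [[-0.984, 0.179, -0.0], [0.179, 0.984, -0.0], [0.0, -0.0, -1.0]]
force: [-0.3, 0.4, -1.4]
opening: 0.366
```

Run:
```python
from h import *
s=bot.read_state();R=np.array(s['tcp_rot']);p=s['position']
o=np.array([p[0],p[1],p[2]-.0065]); X=-R[:,0];Y=R[:,1]*1.0
a=cv2.imread("pics/a1.png");b=cv2.imread("pics/a2.png")
for n,im in (("scene",a),("side",b)):
    big=cv2.resize(im,None,fx=4,fy=4)
    for x,w in ((-.075,.016),(.075,.023)):
        for yy in(-w,w):
            for z in (0,.03):
                u,v=proj(n,o+X*x+Y*yy+np.array([0,0,z])); cv2.circle(big,(int(u*4+2),int(v*4+2)),3,(0,0,255),-1)
    y,x=((760,880) if n=="scene" else (740,1100))
    cv2.imwrite(f"pics/ov_{n}.png",np.clip(big[y:y+240,x:x+420]*1.6,0,255))
v=np.hstack([cv2.imread("pics/ov_scene.png")[:, :390],cv2.imread("pics/ov_side.png")[:, :390]]); cv2.imwrite("pics/ov.png",v)
```

```text
[ WARN:0@0.049] global loadsave.cpp:1063 imwrite_ Unsupported depth image for selected encoder is fallbacked to CV_8U.
```

View pics/ov.png

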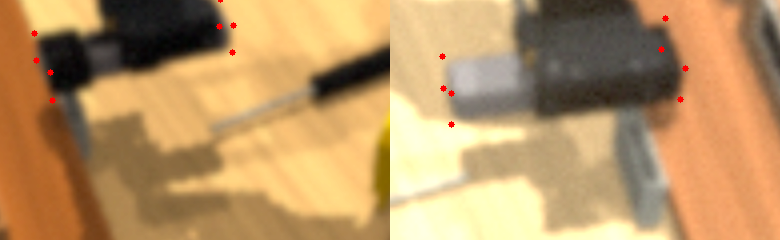

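Request:
play_rows --fingers '[255, 255, 255, 255, 255, 255, 255, 255, 255, 255, 255, 255, 255, 255, 255, 255, 255]' --linear '[[8, -12, 0], [24, -38, 0], [42, -68, 0], [60, -98, 0], [80, -128, 0], [100, -160, 0], [115, -185, 0], [124, -199, 0], [127, -204, 10], [127, -204, 35], [127, -204, 60], [127, -204, 80], [127, -204, 90], [127, -204, 95], [127, -204, 99], [127, -204, 100], [127, -204, 100]]' --rot '[[0, 0, -1], [0, 0, -3], [0, 0, -5], [0, 0, -7], [0, 0, -9], [0, 0, -11], [0, 0, -11.6], [0, 0, -11.6], [0, 0, -11.6], [0, 0, -11.6], [0, 0, -11.6], [0, 0, -11.6], [0, 0, -11.6], [0, 0, -11.6], [0, 0, -11.6], [0, 0, -11.6], [0, 0, -11.6]]'

```text
time_s: 8.0
position: [0.443, -0.2124, 0.007]
tcp_rot: [[-1.0, -0.023, 0.001], [-0.023, 1.0, -0.001], [-0.001, -0.001, -1.0]]
force: [0.4, 0.3, -1.7]
opening: 0.364
```

Request:
play_rows --fingers '[0, 0, 0, 0, 0, 0, 0, 0, 0, 0]' --linear '[[0, 0, 0], [0, 0, 0], [0, 0, 0], [0, 0, 0], [0, 0, 0], [0, 0, -10], [0, 0, -30], [0, 0, -70], [0, 0, -120], [0, 0, -170]]' --rot '[[0, 0, 0], [0, 0, 0], [0, 0, 0], [0, 0, 0], [0, 0, 0], [0, 0, 0], [0, 0, 0], [0, 0, 0], [0, 0, 0], [0, 0, 0]]'

```text
time_s: 9.0
position: [0.4419, -0.2117, 0.1785]
tcp_rot: [[-1.0, -0.023, -0.001], [-0.023, 1.0, 0.001], [0.001, 0.001, -1.0]]
force: [0.5, -0.8, -0.4]
opening: 0.995
```

Request:
play_rows --fingers '[0, 0, 0, 0, 0, 0, 0, 0, 0, 0, 0, 0, 0, 0]' --linear '[[-30, 312, -55], [-30, 312, -55], [-30, 312, -55], [-30, 312, -55], [-30, 312, -55], [-30, 312, -55], [-30, 312, -55], [-30, 312, -55], [-30, 312, -55], [-30, 312, -55], [-30, 312, -55], [-30, 312, -55], [-30, 312, -55], [-30, 312, -55]]' --rot '[[0, 0, 90], [0, 0, 90], [0, 0, 90], [0, 0, 90], [0, 0, 90], [0, 0, 90], [0, 0, 90], [0, 0, 90], [0, 0, 90], [0, 0, 90], [0, 0, 90], [0, 0, 90], [0, 0, 90], [0, 0, 90]]'

```text
time_s: 10.4
position: [0.4652, 0.1003, 0.2319]
tcp_rot: [[-0.024, 1.0, 0.0], [1.0, 0.024, -0.0], [-0.0, 0.0, -1.0]]
force: [0.6, -0.2, -0.5]
opening: 1.005
```

Run:
```python
from h import *
im=capture("wrist"); cv2.imwrite("pics/w3.png",im[:,:,::-1])
im=capture("side"); cv2.imwrite("pics/s3.png",im[:,:,::-1])
```

```text
(no output)
```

View pics/w3.png

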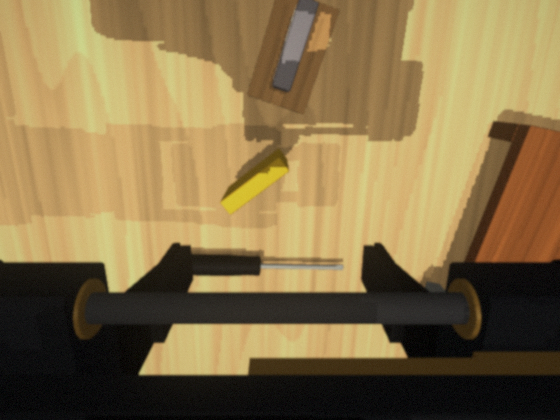

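View pics/s3.png

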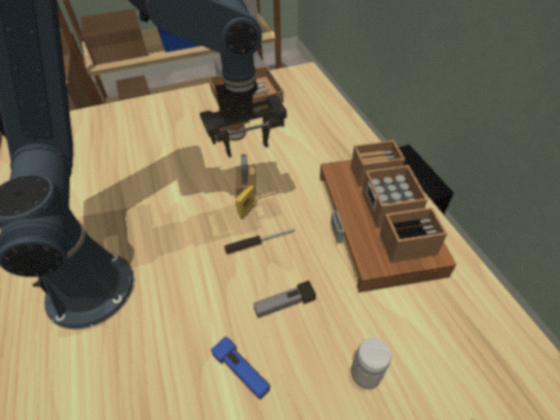

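The scanner lies flat at (285,300) in the side view. The grey holder is in the upper part of the wrist view at (296,45), so I'll move closer to measure it.

Request:
play_rows --fingers '[0, 0, 0, 0]' --linear '[[40, -20, 0], [70, -20, 0], [70, -20, 0], [70, -20, 0]]' --rot '[[0, 0, 0], [0, 0, 0], [0, 0, 0], [0, 0, 0]]'

```text
time_s: 10.9
position: [0.4438, 0.1701, 0.2316]
tcp_rot: [[-0.025, 1.0, 0.0], [1.0, 0.025, -0.0], [-0.0, 0.0, -1.0]]
force: [-0.2, -0.3, -0.2]
opening: 1.0
```

Run:
```python
from h import *
im=capture("wrist"); cv2.imwrite("pics/w4.png",im[:,:,::-1])
crop("pics/w4.png","pics/c11.png",230,20,430,220,4); crop("pics/side0.png","pics/c12.png",225,145,265,195,12)
```

```text
(no output)
```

View pics/w4.png

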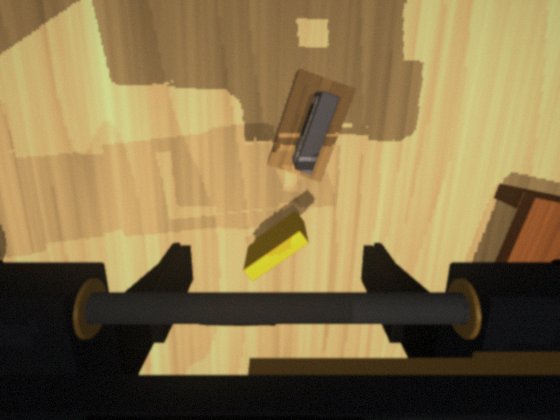

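View pics/c11.png

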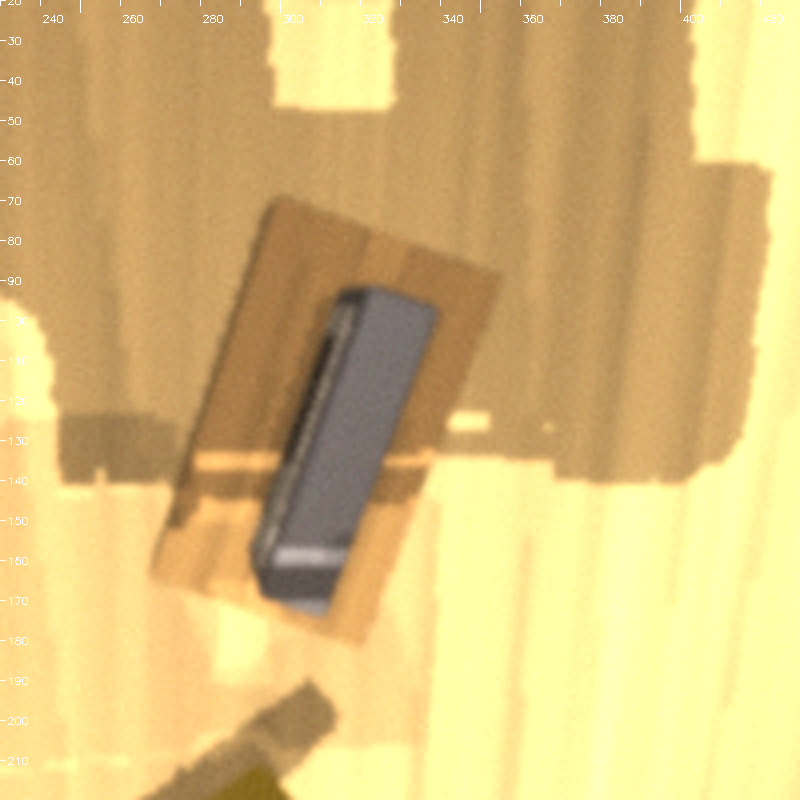

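Run:
```python
from h import *
P=[onz("wrist",*q,.09) for q in [(323.2,92),(339.2,97),(298.5,159),(317,158)]]
for p in P: print(p.round(4))
for q in [(298,69),(355,88),(267.5,164),(320,180.5)]: print("stand",onz("wrist",*q,.03).round(4))
crop("pics/w4.png","pics/c13.png",280,80,350,180,6)
```

```text
[0.4799 0.2561 0.09  ]
[0.4935 0.2525 0.09  ]
[0.4616 0.1994 0.09  ]
[0.4779 0.2007 0.09  ]
stand [0.4614 0.2778 0.03  ]
stand [0.5188 0.2615 0.03  ]
stand [0.433 0.183 0.03 ]
stand [0.4897 0.1664 0.03  ]
```

View pics/c13.png

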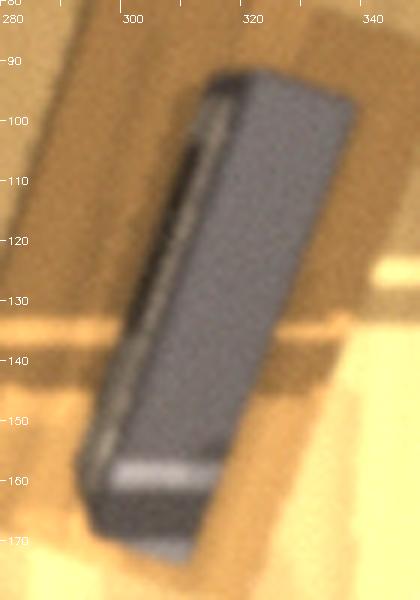

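Request:
play_rows --fingers '[0, 0, 0, 0, 0, 0, 0, 0, 0, 0, 0]' --linear '[[25, 17, 15], [50, 34, 40], [50, 34, 80], [50, 34, 115], [50, 34, 140], [50, 34, 158], [50, 34, 168], [50, 34, 174], [50, 34, 175], [50, 34, 175], [50, 34, 175]]' --rot '[[0, 0, 6], [0, 0, 13], [0, 0, 18.1], [0, 0, 18.1], [0, 0, 18.1], [0, 0, 18.1], [0, 0, 18.1], [0, 0, 18.1], [0, 0, 18.1], [0, 0, 18.1], [0, 0, 18.1]]'

```text
time_s: 12.05
position: [0.4775, 0.2207, 0.0575]
tcp_rot: [[0.289, 0.957, 0.002], [0.957, -0.289, 0.0], [0.001, 0.002, -1.0]]
force: [0.4, 0.2, 0.0]
opening: 0.999
```

Run:
```python
from h import *
im=capture("wrist"); cv2.imwrite("pics/w5.png",im[:,:,::-1])
```

```text
(no output)
```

View pics/w5.png

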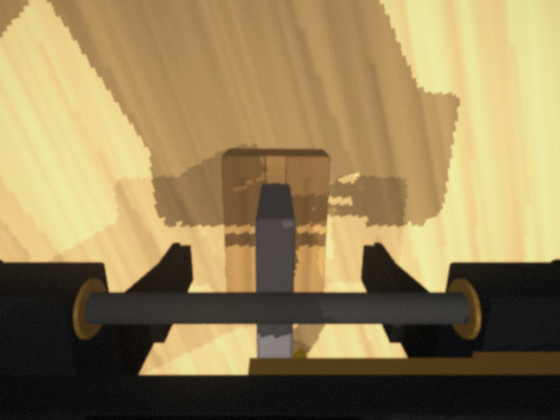

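Run:
```python
from h import *
s=bot.read_state();R=np.array(s['tcp_rot']);p=s['position']
for q in [(256.5,219),(294.5,219),(257.5,350),(294,350)]:
    P=onz("wrist",*q,.09); print(P.round(4),(R.T@(P-p)*1000).round(1))
crop("pics/w5.png","pics/c14.png",210,140,340,370,3)
```

```text
[0.4786 0.257  0.09  ] [ 35.1  -9.2 -32.6]
[0.4932 0.2526 0.09  ] [ 35.    6.  -32.5]
[0.4598 0.1968 0.09  ] [-28.   -9.8 -32.6]
[0.4757 0.192  0.09  ] [-28.    6.7 -32.6]
```

View pics/c14.png

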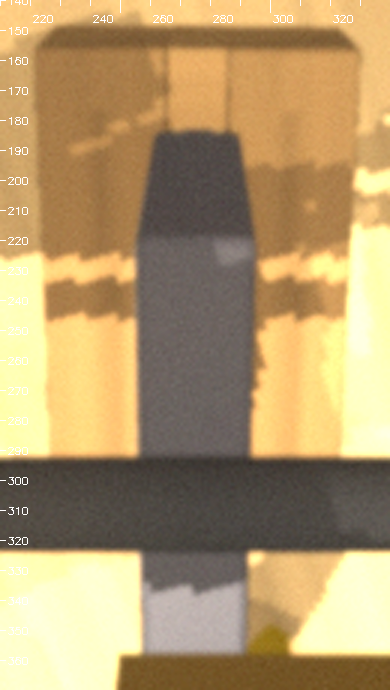

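Request:
play_rows --fingers '[255, 255, 255, 255, 255, 255, 255, 255, 255, 255, 255]' --linear '[[0, 0, 0], [0, 0, 0], [0, 0, 0], [0, 0, 0], [0, 0, 0], [0, 0, 0], [0, 0, 0], [0, 0, 0], [0, 0, 0], [0, 0, 0], [0, 0, 0]]' --rot '[[0, 0, 0], [0, 0, 0], [0, 0, 0], [0, 0, 0], [0, 0, 0], [0, 0, 0], [0, 0, 0], [0, 0, 0], [0, 0, 0], [0, 0, 0], [0, 0, 0]]'

```text
time_s: 13.2
position: [0.4767, 0.2206, 0.0565]
tcp_rot: [[0.289, 0.957, -0.0], [0.957, -0.289, -0.0], [-0.0, -0.0, -1.0]]
force: [0.2, -0.3, -1.3]
opening: 0.184
```

Request:
play_rows --fingers '[255, 255, 255, 255, 255, 255, 255, 255, 255, 255, 255, 255, 255, 255, 255, 255, 255, 255, 255, 255]' --linear '[[0, 0, -8], [0, 0, -25], [0, 0, -50], [0, 0, -80], [0, 0, -102], [0, 0, -110], [-12, 10, -110], [-40, 33, -110], [-75, 61, -110], [-110, 90, -110], [-145, 118, -110], [-180, 146, -110], [-215, 175, -110], [-250, 203, -110], [-280, 228, -110], [-305, 248, -110], [-318, 259, -110], [-323, 262, -110], [-323, 262, -110], [-323, 262, -110]]' --rot '[[0, 0, 0], [0, 0, 0], [0, 0, 0], [0, 0, 0], [0, 0, 0], [0, 0, 0], [0, 0, 0], [0, 0, -1], [0, 0, -2], [0, 0, -3], [0, 0, -4], [0, 0, -5], [0, 0, -6], [0, 0, -6.5], [0, 0, -6.5], [0, 0, -6.5], [0, 0, -6.5], [0, 0, -6.5], [0, 0, -6.5], [0, 0, -6.5]]'

```text
time_s: 15.2
position: [0.6331, -0.1627, 0.166]
tcp_rot: [[0.178, 0.984, -0.002], [0.984, -0.178, 0.002], [0.001, -0.002, -1.0]]
force: [0.7, 0.2, -1.1]
opening: 0.185
```

Run:
```python
from h import *
im=capture("wrist"); cv2.imwrite("pics/w6.png",im[:,:,::-1])
im=capture("side"); cv2.imwrite("pics/s6.png",im[:,:,::-1])
crop("pics/s6.png","pics/c15.png",260,120,420,270,4)
```

```text
(no output)
```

View pics/w6.png

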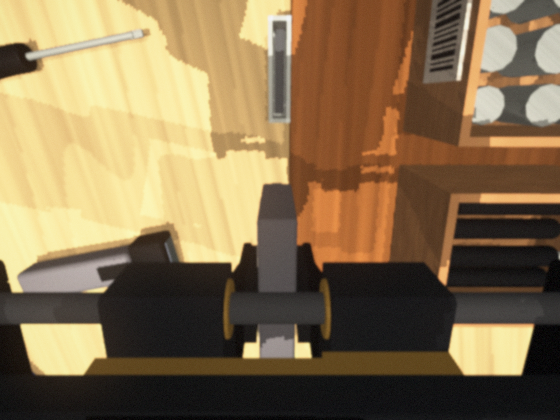

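View pics/c15.png

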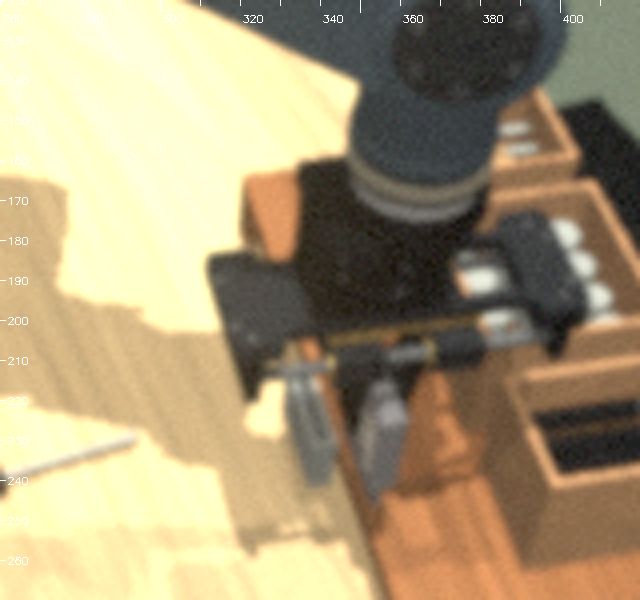

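Run:
```python
from h import *
crop("pics/w6.png","pics/c16.png",255,5,305,130,6)
crop("pics/w6.png","pics/c17.png",235,170,320,250,7)
crop("pics/s6.png","pics/c18.png",320,200,380,255,12)
```

```text
(no output)
```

View pics/c16.png

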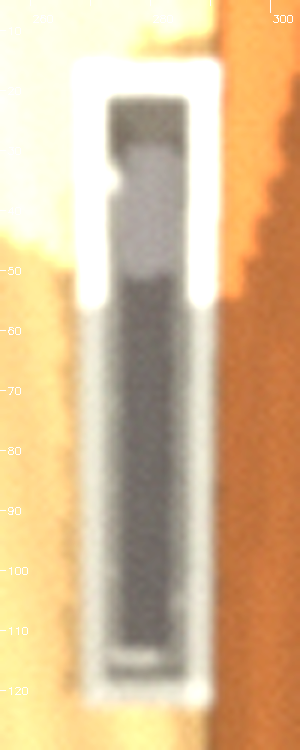

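View pics/c17.png

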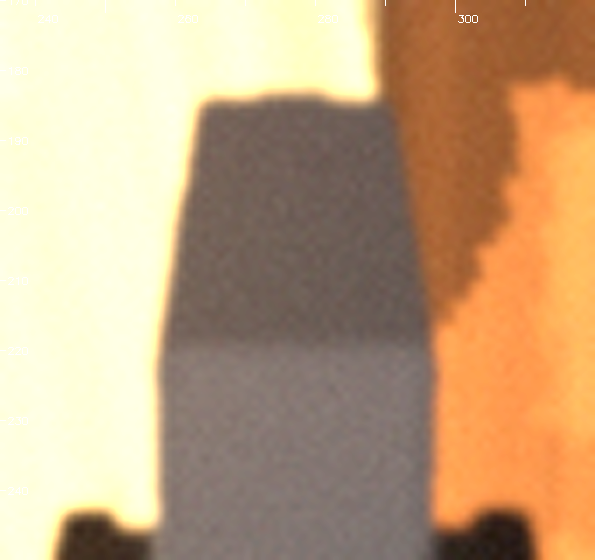

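View pics/c18.png

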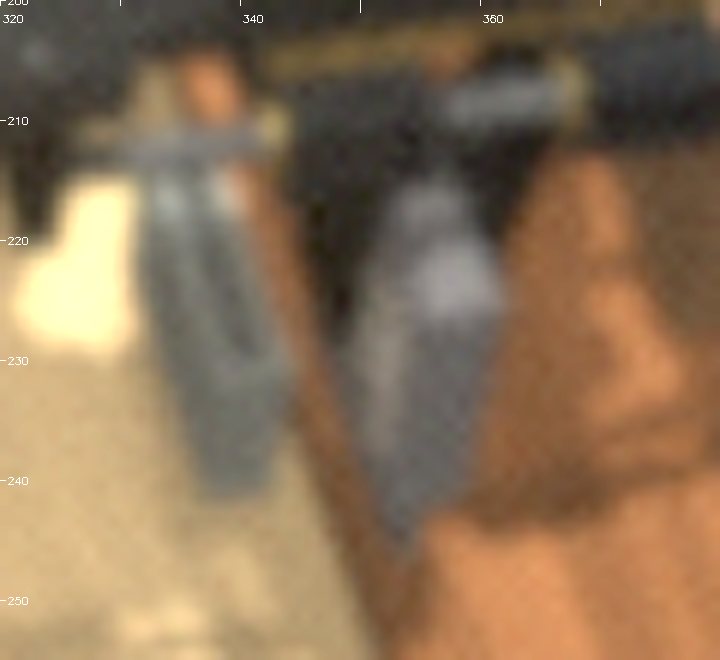

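Run:
```python
from h import *
s=bot.read_state();R=np.array(s['tcp_rot']);p=s['position']; print(p)
g=lambda q,z:(R.T@(onz("wrist",*q,z)-p)*1000).round(1)
for q in [(267.2,15),(292,15),(268.7,122),(290.3,122.5),(273,21.3),(286.3,21.3),(272.8,118.3),(286.3,118.3)]: print("rail",onz("wrist",*q,.06).round(4),g(q,.06))
for q in [(258.1,219.3),(296.9,219.3)]: print("top",g(q,p[2]+.0335))
for q in [(264.3,184.3),(290.7,184.3)]: print("sh",g(q,p[2]-.0265))
```

```text
[ 0.63351779 -0.16248305  0.16647719]
rail [ 0.6499 -0.027   0.06  ] [136.2  -7.7 106.6]
rail [ 0.6669 -0.03    0.06  ] [136.2   9.5 106.5]
rail [ 0.6376 -0.0986  0.06  ] [ 63.5  -7.2 106.5]
rail [ 0.6536 -0.1019  0.06  ] [ 63.2   9.2 106.5]
rail [ 0.6532 -0.0316  0.06  ] [132.3  -3.7 106.6]
rail [ 0.6623 -0.0332  0.06  ] [132.3   5.6 106.5]
rail [ 0.6411 -0.0965  0.06  ] [ 66.3  -4.  106.5]
rail [ 0.6512 -0.0983  0.06  ] [ 66.3   6.1 106.5]
top [ 35.4  -8.4 -33.5]
top [ 35.4   7.  -33.5]
sh [34.8 -8.  26.5]
sh [34.9  6.8 26.5]
```

Request:
play_rows --fingers '[255, 255, 255, 255, 255, 255, 255, 255, 255, 255]' --linear '[[15, 0, 0], [45, 1, 0], [75, 1.5, 0], [94, 1.7, 5], [99.5, 1.7, 20], [99.5, 1.7, 36], [99.5, 1.7, 45], [99.5, 1.7, 48], [99.5, 1.7, 48], [99.5, 1.7, 48]]' --rot '[[0, 0, 0], [0, 0, 0], [0, 0, 0], [0, 0, 0], [0, 0, 0], [0, 0, 0], [0, 0, 0], [0, 0, 0], [0, 0, 0], [0, 0, 0]]'

```text
time_s: 16.3
position: [0.654, -0.0674, 0.1189]
tcp_rot: [[0.18, 0.984, 0.001], [0.984, -0.18, -0.0], [-0.0, 0.001, -1.0]]
force: [-0.1, -0.1, -0.0]
opening: 0.186
```

Run:
```python
from h import *
print(bot.read_state()['position'])
im=capture("side"); cv2.imwrite("pics/s7.png",im[:,:,::-1])
im=capture("scene"); cv2.imwrite("pics/sc7.png",im[:,:,::-1])
crop("pics/s7.png","pics/c19.png",310,190,370,255,9); crop("pics/sc7.png","pics/c20.png",205,175,275,250,8)
print(bot.read_state()['position'],bot.read_state()['tcp_rot'].round(4))
```

```text
[ 0.65404437 -0.06741392  0.11886898]
[ 0.65419844 -0.06732218  0.11927771] [[ 1.793e-01  9.838e-01  1.500e-03]
 [ 9.838e-01 -1.793e-01 -5.000e-04]
 [-2.000e-04  1.500e-03 -1.000e+00]]
```

View pics/c19.png

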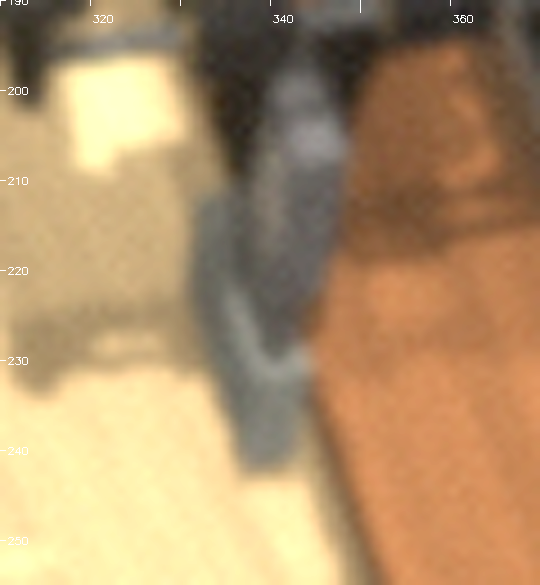

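View pics/c20.png

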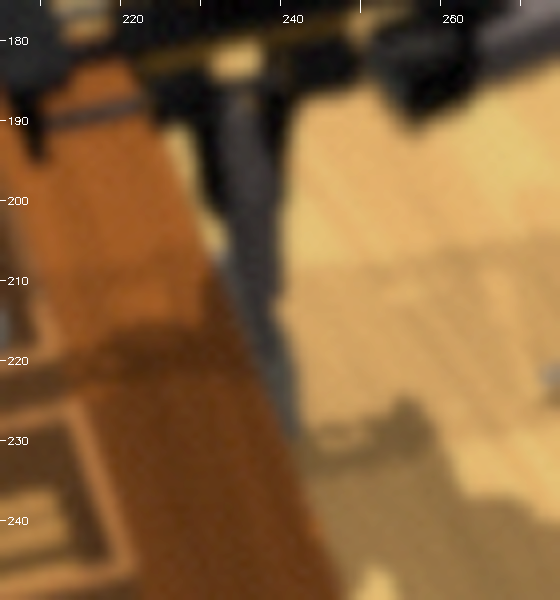

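Request:
play_rows --fingers '[255, 255, 255, 255, 255, 255, 255]' --linear '[[0, 0, 3], [0, 0, 7], [0, 0, 10], [0, 0, 13], [0, 0, 16], [0, 0, 18], [0, 0, 18]]' --rot '[[0, 0, 0], [0, 0, 0], [0, 0, 0], [0, 0, 0], [0, 0, 0], [0, 0, 0], [0, 0, 0]]'

```text
time_s: 17.1
position: [0.6534, -0.0666, 0.1001]
tcp_rot: [[0.179, 0.984, -0.001], [0.984, -0.179, 0.0], [0.0, -0.001, -1.0]]
force: [0.2, 0.1, -0.7]
opening: 0.183
```

Request:
play_rows --fingers '[255, 255, 255, 255, 255, 255, 255, 255]' --linear '[[0, 0, 2], [0, 0, 4], [0, 0, 6], [0, 0, 8], [0, 0, 10], [0, 0, 12], [0, 0, 13], [0, 0, 13]]' --rot '[[0, 0, 0], [0, 0, 0], [0, 0, 0], [0, 0, 0], [0, 0, 0], [0, 0, 0], [0, 0, 0], [0, 0, 0]]'

```text
time_s: 17.9
position: [0.6539, -0.0668, 0.0888]
tcp_rot: [[0.179, 0.984, 0.001], [0.984, -0.179, -0.0], [-0.0, 0.001, -1.0]]
force: [-2.5, 0.6, 7.8]
opening: 0.178
```

Request:
play_rows --fingers '[255, 255, 255, 255, 255, 255]' --linear '[[0, 0, 1], [0, 0, 2], [0, 0, 3], [0, 0, 4], [0, 0, 4], [0, 0, 4]]' --rot '[[0, 0, 0], [0, 0, 0], [0, 0, 0], [0, 0, 0], [0, 0, 0], [0, 0, 0]]'

```text
time_s: 18.5
position: [0.654, -0.0668, 0.0865]
tcp_rot: [[0.179, 0.984, 0.001], [0.984, -0.179, -0.001], [-0.0, 0.001, -1.0]]
force: [-3.8, 1.5, 14.1]
opening: 0.183
```

Request:
play_rows --fingers '[255, 255, 255, 255, 255, 255]' --linear '[[0, 0, 1], [0, 0, 1.5], [0, 0, 1.5], [0, 0, 1.5], [0, 0, 1.5], [0, 0, 1.5]]' --rot '[[0, 0, 0], [0, 0, 0], [0, 0, 0], [0, 0, 0], [0, 0, 0], [0, 0, 0]]'

```text
time_s: 19.1
position: [0.654, -0.0668, 0.0865]
tcp_rot: [[0.179, 0.984, 0.002], [0.984, -0.179, -0.001], [-0.0, 0.002, -1.0]]
force: [-5.8, 0.7, 21.5]
opening: 0.179
```

Run:
```python
from h import *
for n in("side","scene","wrist"):
    cv2.imwrite(f"pics/{n}8.png",capture(n)[:,:,::-1])
s=bot.read_state();print(s['position'],s['force'],s['opening'],s['time_s'])
crop("pics/side8.png","pics/c21.png",305,180,375,255,8); crop("pics/scene8.png","pics/c22.png",205,175,275,250,8)
R=np.array(s['tcp_rot']);p=s['position']
```

```text
[ 0.65399786 -0.06679155  0.08644192] [-5.3541044   1.13541001 22.34869042] 0.1848572806714726 19.25
```

View pics/c21.png

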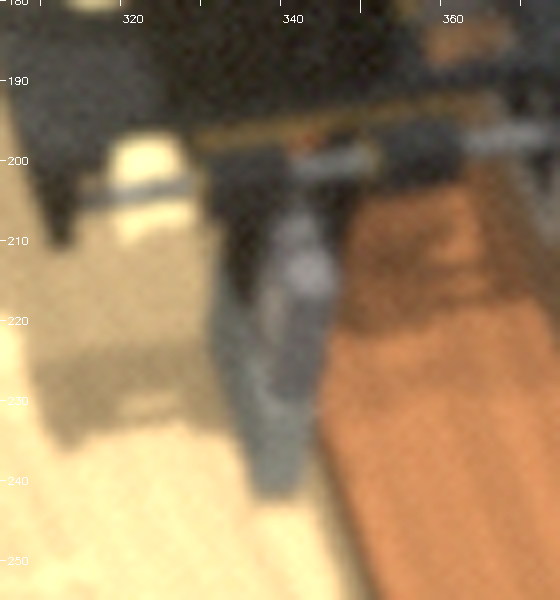

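View pics/c22.png

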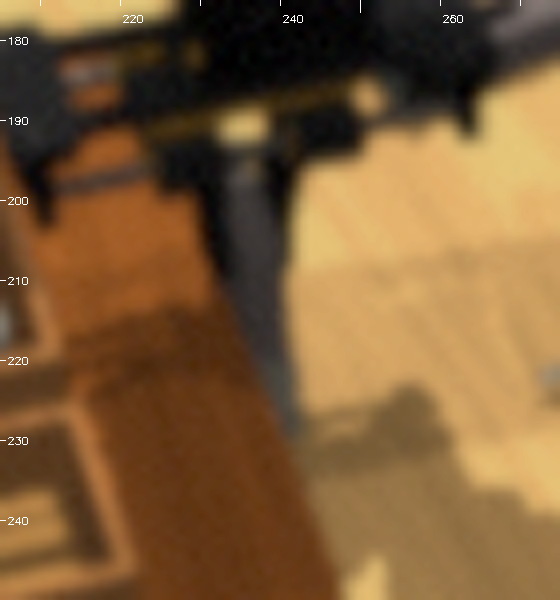

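View pics/wrist8.png

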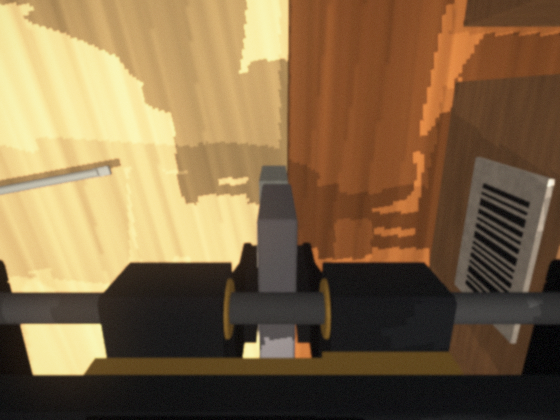

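View pics/side8.png

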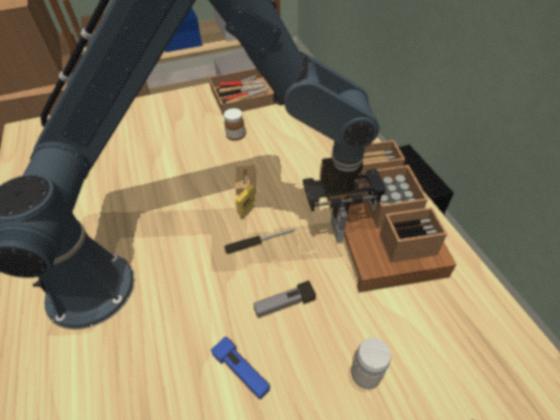

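Run:
```python
from rig import bot
print(bot.hand_in()); s=bot.read_state(); print(s['position'],s['force'],s['opening'],s['time_s'])
```

```text
the job is handed in; nothing more can be done
None
the job is handed in; nothing more can be done
```

I've finished the job and handed it in at about 19.3 s. `hand_in` gives no verdict, so what follows is from my own checks.

- **Scanner:** I gripped the grey scanner and aimed it at the wide bin's label. It held for over a second about 7 cm away, in line with the label to about 5 mm in the overlay. I then laid it back flat where it came from, and the last side view shows it flat and untouched.
- **Holder:** I took the grey holder from its stand. The light paper ticket showed on the side facing away from the shelf in both the wrist and side views. I pushed it into the rail until the tool stopped at z = 0.0865 m, the height I had calculated for fully home. Pressing further raised the force from 14 to 22 N with no more movement, so the shoulders are resting on the lip. The arm is still gripping and pressing, with the opening at 0.185, about 16 mm.
- **Other objects:** In the last side view the screwdriver, can, jar and both look-alikes appear where they were.
- **Not fully checked:** The last reading showed about 5 N sideways, probably the tongue lightly touching a rail wall. I couldn't read the spring travel directly, so I judged it from height and force.

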